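Snap a filter cap home with the ring seating tool and bed its seal

TASK

One of the two filter capsules still has its blue cap standing proud and slightly askew, with the orange band showing under it. Take the red-handled seating tool from its stand, set its ring foot squarely over the cap's centre port and press straight down until the cap clicks fully home and level, keep it pressed at about 15 N for a good second to bed the seal, never going over 20 N, then put the tool back upright on its stand. Press with the tool only, and leave the finished capsule and the things round about alone.

Things in the scene. Friction and masses are not known exactly. Their poses are not given: they have to be found in the camera images.
- filter_open: Capsule to finish, fixed, upright, turned at random about the vertical. Origin: centre of the underside of its 64x64x22 mm aluminium nest. White round housing (47 mm across low down, then 40 mm) up to 50 mm above the origin; above it, on the same axis, the blue cap, with an orange band showing under it while it is not home.
- cap_nominal (a point): Where the flat top of the open capsule's cap starts in an average part: 76 mm above the filter_open origin, on its axis. Fixed to the housing, not to the cap; the real top starts up to 6 mm higher or lower (necks vary with the disc stack inside, unmeasured), its raised edge up to 2 mm more. Cap: 41 mm across, 14 mm high, flat, white centre port 8 mm across (collar 10 mm) rising 12 mm from it.
- filter_done: The finished capsule, the same make, fixed, cap already home: flat cap top 70 mm, port top 82 mm above its origin (centre of the underside of its nest).
- stand: Parking stand, fixed: dark steel disc 66 mm across, 8 mm thick, with a centre pin 10 mm across standing 11 mm above the disc. Origin: centre of its underside, z up. The tool stands on the disc with the pin inside its bore.
- seater: Seating tool, about 180 g, loose, upright on the stand. Origin: centre of the underside of its foot, z up. Aluminium ring foot 34 mm outside, bore 20 mm wide and 22 mm deep; round flange 48 mm across from 22 to 28 mm up; red square handle 24x24 mm from 28 to 78 mm, faces square to the tool's x and y. Fingers on the handle just above the flange can push down on the flange.
- cap_seat (a joint): How far the open capsule's cap is pressed down, m: 0 proud (start), 0.006 fully home on its stop, where the whole cap still gives about 1 mm on an elastic seal at 15 N. It resists with up to about 7 N, most at about 2 mm, then less; past about 4 mm it snaps down by itself and stays home. Let go earlier and it springs back up.
- cap_tilt (a joint): How far the open capsule's cap sits askew about the filter_open x axis, rad: 0 level; starts 0.05 to 0.09. It turns stiffly, about 0.03 N m, and stays where it is left; a square press with the ring levels it.
- cap_jar: Jar of spare caps, 63 mm across, 57 mm high, a bystander; origin at the centre of its underside.
- bottle_2: Small brown bottle, 56 mm across, 112 mm high, a bystander; origin at the centre of its underside.
There are look-alikes about, which are no part of the job. What is shaped like the stand but yellow is not meant.

How it is judged:
By the outcome, as a careful person would: the job done as asked, in the order asked, and still so for the second after the job is handed in, with the robot touching nothing.
It also fails if it takes over 70 s, if anything falls off the work surface, if the arm or the gripper's body presses on something with over 40 N, if the wrist force passes 120 N, or if a joint passes its speed limit or range.

ROBOT

A 7-joint arm with a two-finger parallel gripper is mounted at the origin on a cart in front of the work surface, level with it; the furniture and walls round the work are solid. World frame = base frame: x ahead of the robot, y to its left, z up, the work surface at z = 0. Lengths are in mm, angles in rad, forces in N, time in s.
With the tool pointing down it reaches from about 350 to 900 mm from the base axis. Payload 7.2 kg.
Tool frame: the origin (TCP) lies midway between the tips of the shut fingers; the grasp point (between the pads) lies 19 mm behind it; z points along the fingers, y is the line along which they close (so a half turn about z gives the same grasp; the last joint's range is limited). The gripper opens to 85 mm and grips with 20 to 120 N. Pads are 22 mm wide; open, the fingers measure 114 mm over their backs; the gripper's body (76 mm by 85 mm) begins 54 mm behind the grasp point. The pads swing forward as they close: fully open they stand 13 mm farther back than shut.
Start: joints at [1.238, 0.411, -0.013, 1.596, 0.006, 1.134, -0.082], TCP at [163.56, -603.222, 231.297] pointing down, gripper open.
Joint ranges: [-2.95, 2.95], [-0.29, 1.99], [-1.47, 1.44], [0.14, 2.54], [-1.03, 4.17], [0.13, 1.85], [-2.86, 2.86]. Speed limits (rad/s): [2.39, 2.39, 3.01, 3.01, 3.14, 3.14, 3.14].

INTERFACE

Orientations are given as a unit quaternion [w, x, y, z].
In Python, from cell import * gives the robot as it stands.
- The arm moves only by the shell command python3 -m handwheel 'ROWS'. ROWS is JSON, a list of rows, each a list of 3 entries, a list of its own where there are three numbers: the shift along the world's x, y, z in m, then the turn, a rotation vector about the world's x, y, z in degrees, then the closure in counts, from 0 (fully open) to 255 (shut). In form: [[[x, y, z], [rx, ry, rz], claw], ...]. A call has 1 to 8 rows; each row shifts and turns the commanded pose from where the row before left it; what a row does not reach is not made up. A row lasts 1/12 s, in which the tool goes at most 41.7 mm and 7.16 degrees, less where a joint would pass 70% of its speed; a pose out of reach is approached as far as the arm can. A call with a gripper value outside its range is refused whole. The fingers move at their own pace and stop on an object; the grip force is fixed at half the most. Time passes only in rows, so rows that do not move let the fingers close. It gives the time, the measured TCP pose, the force, the opening and the grip force at its end, in the units of the state.
- observe(): the state, without advancing time (a new reading comes with each control period).
- get_image(name): name is "side" or "top"; returns a dict with "color" (420x560x3 uint8, blue, green, red), "K" (3x3 intrinsics, pixels), "view" (4x4, takes a point from world to camera coordinates). Camera axes: x right, y down, z forward; pixel columns grow to the right and rows downward; lengths in mm; the calibration is good to about 2 mm. A picture is of the moment at which its call begins. There is no depth.
- finish_job(): hands the job in; it is judged then, once.
The state is a dict: "t": time; "joints": joint angles; "joint_velocities": joint speeds; "joint_efforts": joint torques, N m; "eef_pos": TCP position; "eef_rot": TCP orientation; "wrist_force": force on the tool from outside, world axes, zero at the start; "torque": the same for the moment, N m; "gripper_width": opening from 0.0 (shut) to 1.0 (fully open); "grip_force": force on a finger pad.
Only numpy, scipy, OpenCV 4.12 (cv2) and the standard library are available. Lean on these libraries where they do the work, as an engineer would, in place of code of your own. Each camera call takes 0.05 s, during which the arm holds its last target. There are 200 camera calls.

## Working session

There is one attempt and no reset: what is moved stays moved. The work goes in short steps, Python scripts to look and compute and a shell command to move; the robot and the scene stay as the last step left them, time stands still between calls to the robot, and variables do not carry over. Pictures are saved under pics/ and viewed, at most 10 in all, crops included, and the job is handed in when it is done.

```bash
mkdir -p pics; ls; python3 - <<'E'
from cell import *
import cv2,numpy as np
for n in ("side","top"):
    d=get_image(n); cv2.imwrite(f"pics/{n}0.png",d["color"]); print(n,d["K"],d["view"])
print(observe())
E
```

```text
pics
side [[458.2700695    0.         273.9978111 ]
 [  0.         458.2700695  200.95249596]
 [  0.           0.           1.        ]] [[-8.64119109e-01 -5.03189230e-01 -9.93801533e-03  5.11015998e+02]
 [-2.51048538e-01  4.48067861e-01 -8.58026703e-01  2.08017600e+02]
 [ 4.36202701e-01 -7.38942346e-01 -5.13508921e-01  7.40083765e+02]
 [ 0.00000000e+00  0.00000000e+00  0.00000000e+00  1.00000000e+00]]
top [[483.60319903   0.         274.66170142]
 [  0.         483.60319903 204.71518969]
 [  0.           0.           1.        ]] [[ 2.36935770e-02 -9.99719216e-01 -3.22183348e-04 -1.25420567e+01]
 [-9.95486653e-01 -2.35636378e-02 -9.19297535e-02  5.82529318e+02]
 [ 9.18963492e-02  2.49887392e-03 -9.95765443e-01  9.71832662e+02]
 [ 0.00000000e+00  0.00000000e+00  0.00000000e+00  1.00000000e+00]]
{'t': 0.1, 'joints': array([ 1.23781707,  0.41182461, -0.01273105,  1.59696255,  0.00563919,
        1.13432569, -0.08221956]), 'joint_velocities': array([-0.00028362,  0.00062213,  0.00036864, -0.00143618, -0.00013877,
        0.00167109, -0.00169981]), 'joint_efforts': array([ 3.29863753e-03, -6.01827836e+01,  6.84801377e-01, -3.00089049e+01,
        1.40979062e-02,  6.30888520e-03, -4.91457592e-05]), 'eef_pos': array([ 163.40211742, -602.78888431,  230.53325601]), 'eef_rot': array([-7.23991530e-04,  9.91246458e-01,  1.32022382e-01, -1.63483627e-04]), 'wrist_force': array([-0.09684944,  0.03253775, -0.7856099 ]), 'torque': array([-0.00042952, -0.04217147, -0.0037825 ]), 'grip_force': 0.0, 'gripper_width': 0.9976307691527726}
```

View pics/side0.png

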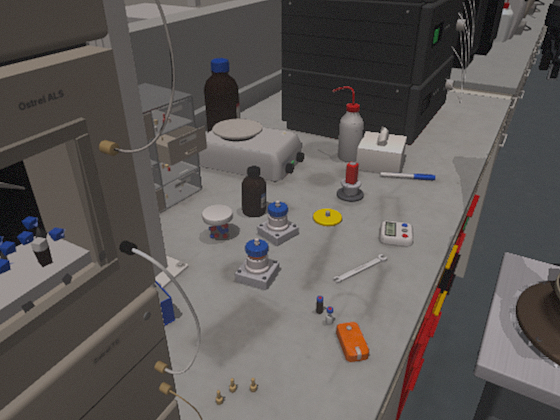

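View pics/top0.png

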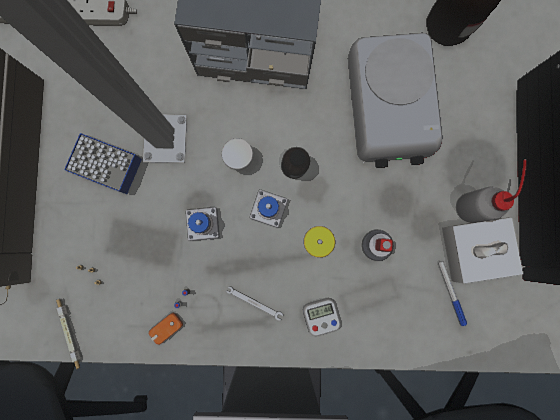

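Side view: the red-handled tool on its dark stand is at (351,180), and the capsules are at (277,222) and (257,262). Top view: tool (378,245), capsules (268,207) and (201,223). Things that could be mistaken for the target:
- **Tool:** the red-topped wash bottle, side (352,120).
- **Stand:** the yellow disc, side (327,217).
- **Open capsule:** the other capsule.

I'll check these in one close crop.

```bash
python3 - <<'E'
import cv2,numpy as np
s=cv2.imread("pics/side0.png");t=cv2.imread("pics/top0.png")
def c(i,u,v,w,h,k): return cv2.resize(i[v:v+h,u:u+w],(w*k,h*k),interpolation=cv2.INTER_CUBIC)
a=c(s,230,195,75,95,6)[:, :400]; 
A=c(s,232,195,66,96,6); B=c(s,325,155,66,48,6); C=c(t,345,222,66,48,6)
cv2.imwrite("pics/c1.png",np.hstack([A,np.vstack([B,C])]))
E
```

```text
(no output)
```

View pics/c1.png

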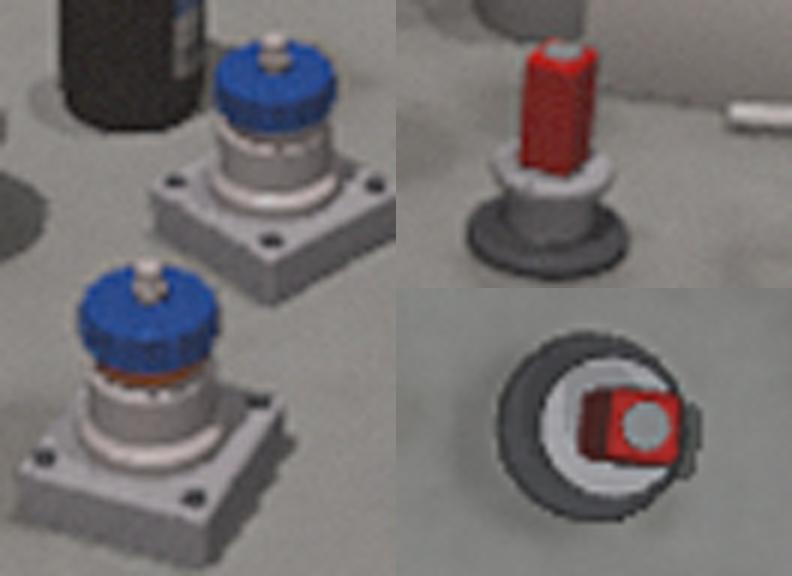

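The open capsule is the nearer one in the side view: orange band visible, cap at side (257,250), top (201,223). The other is home. The red square-handled tool on its dark disc is the one to take.

```bash
cat > h.py <<'E'
import numpy as np,cv2
from cell import *
def P(d): return d["K"]@d["view"][:3]
def tri(a,b,pa,pb):
    X=cv2.triangulatePoints(P(a),P(b),np.array(pa,float).reshape(2,1),np.array(pb,float).reshape(2,1)); return (X[:3]/X[3]).ravel()
def proj(d,X):
    p=P(d)@np.append(X,1); return p[:2]/p[2]
def onz(d,p,z):
    "intersect pixel ray with plane z"
    R=d["view"][:3,:3];c=-R.T@d["view"][:3,3];r=R.T@np.linalg.inv(d["K"])@[p[0],p[1],1]
    return c+r*(z-c[2])/r[2]
E
python3 - <<'E'
from h import *
s=get_image("side");t=get_image("top")
def port(d,box):
    u,v,w,h=box;im=d["color"][v:v+h,u:u+w].astype(float)
    b=((im[...,0]-im[...,2])>60).astype(np.uint8)
    n,l,st,ce=cv2.connectedComponentsWithStats(b);k=1+st[1:,4].argmax()
    cnt=max(cv2.findContours((l==k).astype(np.uint8),0,2)[0],key=cv2.contourArea);hull=cv2.convexHull(cnt)
    m=np.zeros(b.shape,np.uint8);cv2.drawContours(m,[hull],-1,1,-1)
    g=(m>0)&(np.abs(im[...,0]-im[...,2])<50)&(im.sum(2)>330)
    ys,xs=np.nonzero(g);(cx,cy),r=cv2.minEnclosingCircle(cnt)
    return (xs.mean()+u,ys.mean()+v,len(xs)),(cx+u,cy+v,r)
for nm,bt in(("open",(185,205,35,38)),("done",(250,190,38,34))):
    p,c=port(t,bt);print(nm,"top port",p,"cap",c)
    ps={"open":(256.7,239.2),"done":(277.7,201.7)}[nm]
    print("port top 3d",tri(s,t,ps,p[:2]), "cap at z72:",onz(t,c[:2],72))
print("handle top",tri(s,t,(353.2,162.8),(386.5,244.8)))
print("disc",tri(s,t,(350.2,194.3),(378.5,245)),onz(t,(378.5,245),8),onz(s,(350.2,194.3),8))
im=t["color"].astype(int);r=(((im[...,2]-im[...,1])>60))[225:265,355:400].astype(np.uint8)
tp=(r>0)|False
c=max(cv2.findContours(r,0,2)[0],key=cv2.contourArea);print("red rect",cv2.minAreaRect(c),"ofs 355,225")
# bright top face: project
bt=((im[...,2]>170)&((im[...,2]-im[...,1])>60))[225:265,355:400].astype(np.uint8)
c=max(cv2.findContours(bt,0,2)[0],key=cv2.contourArea);print("bright",cv2.minAreaRect(c))
for n,d in(("side",s),("top",t)): print(n,"tcp pix",proj(d,observe()["eef_pos"]))
E
```

```text
open top port (np.float64(196.26315789473685), np.float64(221.57894736842104), 19) cap (198.0, 222.0, 10.295730590820312)
port top 3d [539.69518687 151.69418074  84.17689556] cap at z72: [540.83275923 150.92131712  72.        ]
done top port (np.float64(267.4117647058824), np.float64(205.7058823529412), 17) cap (268.0, 206.0, 10.049975395202637)
port top 3d [574.47638678  14.74261007  80.40126053] cap at z72: [575.6416205  14.2064494  72.       ]
handle top [ 503.36685288 -216.65375862   86.37973941]
disc [ 504.37996579 -219.65525225   -0.83655341] [ 505.08474372 -217.44745289    8.        ] [ 498.29721212 -205.55063671    8.        ]
red rect ((30.5, 19.5), (11.0, 11.0), 90.0) ofs 355,225Traceback (most recent call last):
  File "<stdin>", line 23, in <module>
ValueError: max() iterable argument is empty
```

Heights agree with the text: handle top 86 mm (8+78), done port 80 mm (nominal 82), open port top 84 mm. The tool is at about (504,-217) and the capsule axis at about (540,151). Next I'll work out the handle's yaw while moving over.

```bash
python3 - <<'E'
from h import *
from scipy.optimize import minimize
d={n:get_image(n) for n in("side","top")}
# handle silhouette fit: red mask hull vs projected prism hull
best=[]
masks={}
for n,(u,v,w,h) in(("side",(335,150,40,45)),("top",(355,225,50,40))):
    im=d[n]["color"].astype(int);m=((im[...,2]-im[...,1])>35)&((im[...,2]-im[...,0])>35)
    M=np.zeros(m.shape,np.uint8);M[v:v+h,u:u+w]=m[v:v+h,u:u+w]
    c=max(cv2.findContours(M,0,2)[0],key=cv2.contourArea);F=np.zeros_like(M);cv2.drawContours(F,[c],-1,1,-1);masks[n]=F
def pts(x,y,a):
    R=np.array([[np.cos(a),-np.sin(a)],[np.sin(a),np.cos(a)]])
    return [np.append(R@[12*i,12*j]+[x,y],z) for i in(-1,1) for j in(-1,1) for z in(36,86)]
def cost(p,off):
    c=0
    for n in masks:
        q=np.array([proj(d[n],X) for X in pts(p[0],p[1],p[2])])+(off.get(n,0))
        h=cv2.convexHull(np.float32(q));I=np.zeros(masks[n].shape,np.uint8)
        I=np.zeros((420,560),np.uint8);cv2.fillConvexPoly(I,np.int32(np.round(h*256)),255,cv2.LINE_AA,8)
        c+=np.abs(I/255.-masks[n]).sum()
    return c
r=min((minimize(lambda p:cost([p[0],p[1],p[2]/50],{}),[504,-217,a],method="Nelder-Mead",options=dict(initial_simplex=[[504,-217,a],[508,-217,a],[504,-213,a],[504,-217,a+8]])) for a in np.arange(-36,37,12)),key=lambda r:r.fun)
print(r.x[:2],"yaw deg",np.degrees(r.x[2]/50),r.fun)
for a in range(-45,45,10): print(a,round(cost([*r.x[:2],np.radians(a)],{}),1),end="; ")
E
python3 -m handwheel '[[[0.02,0.025,0],[0,0,-2],0],[[0.025,0.03,0],[0,0,-2],0],[[0.025,0.03,0],[0,0,-2],0],[[0.025,0.03,0],[0,0,-2],0],[[0.025,0.03,0],[0,0,-2],0],[[0.025,0.03,0],[0,0,-2],0],[[0.025,0.03,0],[0,0,-2],0],[[0.025,0.03,0],[0,0,-1],0]]'
```

```text
[ 504.9190743  -219.15426894] yaw deg -72.5616507991024 201.87450980392157
-45 264.2; -35 278.7; -25 281.1; -15 269.9; -5 251.1; 5 224.5; 15 205.3; 25 217.4; 35 246.0; t: 0.97
eef_pos: [359.4, -366.6, 231.5]
eef_rot: [0.0, 1.0, 0.0, 0.0]
wrist_force: [1.5, -0.6, -0.8]
gripper_width: 0.998
grip_force: 0.0
```

```bash
python3 - <<'E'
from h import *
rows=[]
for n,(u,v,w,h) in(("side",(330,155,42,50)),("top",(358,222,42,50))):
    d=get_image(n);im=d["color"];k=9
    outs=[]
    for a in(None,0.0,17.5):
        c=cv2.resize(im[v:v+h,u:u+w],(w*6,h*6),interpolation=cv2.INTER_CUBIC)
        if a is not None:
            A=np.radians(a);R=np.array([[np.cos(A),-np.sin(A)],[np.sin(A),np.cos(A)]])
            for z in(36,86):
                q=np.array([proj(d,np.append(R@[12*i,12*j]+[504.5,-217.5],z)) for i,j in((-1,-1),(-1,1),(1,1),(1,-1))])
                cv2.polylines(c,[np.int32((q-[u,v]+.5)*6)],True,(0,255,0),1)
        outs.append(c)
    rows.append(np.hstack(outs))
cv2.imwrite("pics/c2.png",np.vstack(rows))
E
```

```text
(no output)
```

View pics/c2.png

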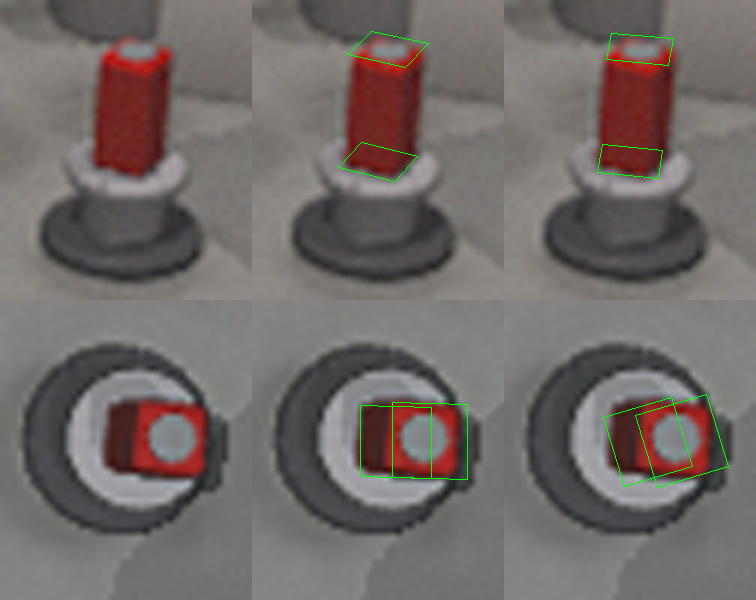

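```bash
python3 - <<'E'
from h import *
from scipy.optimize import minimize
B={"side":(338,158,30,32),"top":(368,230,30,32)}
d={};M={}
for n,(u,v,w,h) in B.items():
    acc=np.mean([get_image(n)["color"].astype(float) for _ in range(4)],0);d[n]=get_image(n)
    R=acc[...,2];s=(R-acc[...,1])/(R+1)
    m=np.zeros((420,560));m[v:v+h,u:u+w]=np.clip((s[v:v+h,u:u+w]-.08)/.5,0,1)
    c=max(cv2.findContours((m>.5).astype(np.uint8),0,2)[0],key=cv2.contourArea);f=np.zeros(m.shape,np.uint8);cv2.drawContours(f,[cv2.convexHull(c)],-1,1,-1)
    f2=cv2.erode(f,np.ones((3,3)));m[f2>0]=1;m[cv2.dilate(f,np.ones((3,3)))==0]=0;M[n]=m;print(n,m.sum())
def cost(p,ns,ch):
    a=p[2]/20;c=0;Rt=np.array([[np.cos(a),-np.sin(a)],[np.sin(a),np.cos(a)]])
    o=[(12,12-ch),(12-ch,12)];o=[(i*x,j*y) for x,y in o for i in(-1,1) for j in(-1,1)]
    for k,n in enumerate(ns):
        q=[proj(d[n],np.append(Rt@q0+p[3*k if k==0 else 3:3*k+2 if k==0 else 5],z)) for q0 in o for z in(36,86)]
        I=np.zeros((420,560),np.uint8);cv2.fillConvexPoly(I,np.int32(np.round(cv2.convexHull(np.float32(q))*256)),255,cv2.LINE_AA,8)
        c+=np.abs(I/255.-M[n]).sum()
    return c
for ns in(["top"],["side"],["top","side"]):
  for ch in(0.,4.):
    L=[]
    for a in np.arange(-40,50,10):
        x0=[504.5,-217.5,np.radians(a)*20,504.5,-217.5];S=[x0]+[list(np.array(x0)+4*np.eye(5)[i]) for i in range(5)]
        r=minimize(cost,x0,(ns,ch),method="Nelder-Mead",options=dict(initial_simplex=S,maxiter=250));L.append((round(r.fun,1),round(np.degrees(r.x[2]/20),1),r.x[[0,1,3,4]].round(1).tolist()))
    print(ns,ch,sorted(L)[:3])
E
```

```text
side 241.86269963489892
top 196.55702337453027
['top'] 0.0 [(np.float64(64.3), np.float64(0.9), [505.8, -214.6, 507.8, -215.1]), (np.float64(64.6), np.float64(89.8), [504.2, -214.7, 489.8, -214.2]), (np.float64(65.4), np.float64(0.5), [504.3, -214.6, 504.9, -216.3])]
['top'] 4.0 [(np.float64(52.0), np.float64(0.6), [504.7, -216.6, 503.4, -214.0]), (np.float64(52.2), np.float64(6.4), [505.3, -215.7, 499.4, -216.4]), (np.float64(52.2), np.float64(6.4), [505.3, -215.7, 502.9, -213.2])]
['side'] 0.0 [(np.float64(49.9), np.float64(-70.7), [504.7, -219.6, 510.2, -209.7]), (np.float64(50.0), np.float64(19.9), [504.8, -219.4, 503.4, -210.6]), (np.float64(50.2), np.float64(20.0), [504.8, -219.0, 500.2, -226.8])]
['side'] 4.0 [(np.float64(45.2), np.float64(20.4), [505.4, -220.8, 501.1, -214.3]), (np.float64(45.3), np.float64(19.5), [504.2, -217.8, 502.8, -214.8]), (np.float64(45.4), np.float64(19.5), [504.3, -218.0, 505.6, -215.8])]
['top', 'side'] 0.0 [(np.float64(128.4), np.float64(18.2), [505.0, -216.3, 505.5, -221.9]), (np.float64(128.7), np.float64(18.1), [505.0, -217.0, 504.4, -219.1]), (np.float64(128.9), np.float64(18.0), [504.9, -216.4, 504.1, -218.0])]
['top', 'side'] 4.0 [(np.float64(106.9), np.float64(17.6), [504.9, -216.6, 505.4, -221.3]), (np.float64(106.9), np.float64(19.1), [504.9, -216.4, 504.3, -218.1]), (np.float64(107.2), np.float64(17.6), [504.9, -216.9, 504.4, -218.6])]
```

Position is consistent at (504.7,-217). Yaw is near 0 from the top view, and flat pads will square the tool as they close. Moving above it now.

```bash
python3 -m handwheel '[[[0.025,0.025,0],[0,0,0],0],[[0.025,0.025,0],[0,0,0],0],[[0.025,0.025,0],[0,0,0],0],[[0.025,0.025,0],[0,0,0],0],[[0.025,0.025,-0.02],[0,0,0],0],[[0.020,0.0245,-0.03],[0,0,0],0],[[0,0,-0.03],[0,0,0],0],[[0,0,0],[0,0,0],0]]'
python3 - <<'E'
from h import *
t=get_image("top");s=get_image("side")
def c(i,u,v,w,h,k=5): return cv2.resize(i["color"][v:v+h,u:u+w],(w*k,h*k),interpolation=cv2.INTER_CUBIC)
cv2.imwrite("pics/c3.png",np.hstack([c(s,310,110,80,110),c(t,335,190,80,110)]))
print(observe()["eef_pos"],observe()["eef_rot"])
E
```

```text
t: 2.23
eef_pos: [500.6, -217.0, 147.4]
eef_rot: [-0.002, 1.0, 0.003, -0.004]
wrist_force: [-1.4, 0.2, -0.4]
gripper_width: 0.999
grip_force: 0.0
[ 501.74279474 -220.32358493  152.15569015] [-2.56410608e-04  9.99998342e-01  1.22417079e-03 -1.32374952e-03]
```

View pics/c3.png

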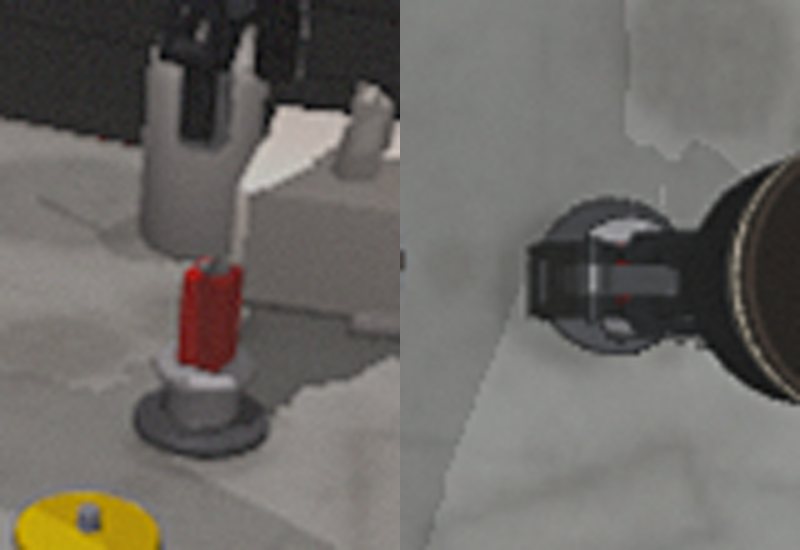

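The gripper sits over the tool, fingers straddling it along y, and the tool is still upright (handle top at crop (212,265)). Descending with the fingers open.

```bash
python3 -m handwheel '[[[0,0,-0.02],[0,0,0],0],[[0,0,-0.02],[0,0,0],0],[[0,0,-0.02],[0,0,0],0],[[0,0,-0.01],[0,0,0],0],[[0,0,0],[0,0,0],0],[[0,0,0],[0,0,0],0],[[0,0,0],[0,0,0],0]]'
python3 - <<'E'
from h import *
for i in range(3):
    get_image("top");o=observe();print(o["t"],o["eef_pos"],o["wrist_force"])
E
```

```text
t: 2.92
eef_pos: [503.6, -220.7, 84.4]
eef_rot: [0.001, 1.0, 0.001, 0.001]
wrist_force: [-1.0, 0.2, -0.4]
gripper_width: 1.0
grip_force: 0.0
2.9667 [ 503.59555145 -220.54823543   84.30511875] [-1.13969795 -1.05820519  0.06830982]
3.0167 [ 503.55304765 -220.40013156   84.17051343] [ 0.76138553 -1.04072522  0.17128342]
3.0667 [ 503.41652497 -220.23181363   83.92834026] [-0.10627711  0.17955682 -0.51212408]
```

```bash
python3 -m handwheel '[[[0.001,0.003,-0.015],[0,0,0],0],[[0,0,-0.015],[0,0,0],0],[[0,0,-0.012],[0,0,0],0],[[0,0,0],[0,0,0],0],[[0,0,0],[0,0,0],0],[[0,0,0],[0,0,0],0],[[0,0,0],[0,0,0],0]]'
```

```text
t: 3.65
eef_pos: [504.2, -217.1, 41.4]
eef_rot: [0.0, 1.0, 0.001, 0.001]
wrist_force: [0.1, 0.2, 0.2]
gripper_width: 0.998
grip_force: 0.0
```

```bash
python3 -m handwheel '[[[0,0,0],[0,0,0],100],[[0,0,0],[0,0,0],140],[[0,0,0],[0,0,0],160],[[0,0,0],[0,0,0],200],[[0,0,0],[0,0,0],255],[[0,0,0],[0,0,0],255],[[0,0,0],[0,0,0],255],[[0,0,0],[0,0,0],255]]'
```

```text
t: 4.32
eef_pos: [503.8, -216.9, 40.8]
eef_rot: [0.0, 1.0, 0.002, 0.0]
wrist_force: [-1.4, 0.2, 3.2]
gripper_width: 0.274
grip_force: 59.1
```

Gripped squarely: width 0.274, i.e. 23.3 mm for the 24 mm handle. Lifting straight up.

```bash
python3 -m handwheel '[[[0,0,0.005],[0,0,0],255],[[0,0,0.01],[0,0,0],255],[[0,0,0.02],[0,0,0],255],[[0,0,0.025],[0,0,0],255],[[0,0,0.03],[0,0,0],255],[[0,0,0.03],[0,0,0],255],[[0,0,0],[0,0,0],255],[[0,0,0],[0,0,0],255]]'
python3 - <<'E'
from h import *
s=get_image("side");t=get_image("top");o=observe()
print(o["eef_pos"],o["eef_rot"],o["wrist_force"],o["torque"])
def c(i,u,v,w,h,k=5): return cv2.resize(i["color"][v:v+h,u:u+w],(w*k,h*k),interpolation=cv2.INTER_CUBIC)
cv2.imwrite("pics/c4.png",np.hstack([c(s,310,90,80,110),c(t,170,190,80,110)]))
E
```

```text
t: 4.98
eef_pos: [504.6, -217.2, 162.8]
eef_rot: [0.001, 1.0, 0.001, 0.002]
wrist_force: [-0.6, -0.5, -2.4]
gripper_width: 0.271
grip_force: 59.0
[ 502.88164869 -216.64744587  160.06316701] [-1.36650078e-04  9.99998757e-01  1.45542962e-03 -5.90528932e-04] [-0.0200373   0.19998995 -3.11436174] [ 0.00335047  0.03768739 -0.03936759]
```

View pics/c4.png

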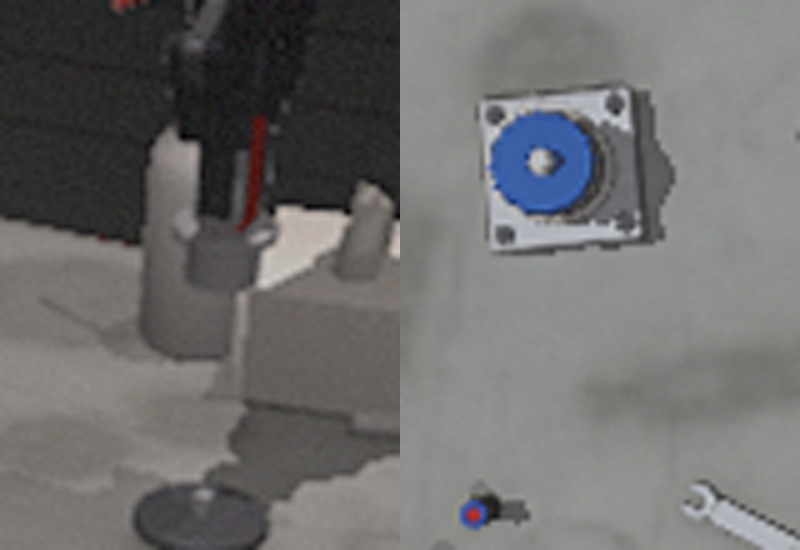

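The tool hangs upright and the stand is clear. In the top crop the nest screws are at (496,115), (615,104), (626,221) and (505,235), and the port is at (542,160). I'll refine the capsule axis from these.

```bash
python3 - <<'E'
from h import *
t=get_image("top");s=get_image("side")
f=lambda x,y:((x-400)/5+170-.4,y/5+190-.4)
print("screws",[onz(t,f(*p),22).round(1)[:2] for p in((496,115),(615,104),(626,221),(505,235))],np.mean([onz(t,f(*p),22) for p in((496,115),(615,104),(626,221),(505,235))],0))
print("cap",onz(t,f(543.5,163),73),"port",onz(t,f(542,160),86))
print("stand", onz(t,(378.5-.4,245-.4),8),"handle",onz(t,(386.1,244.4),86))
print("port tri",tri(s,t,(256.3,238.8),f(542,160)))
E
```

```text
screws [array([562.5, 178.7]), array([568.2, 129.6]), array([519.9, 123.3]), array([513., 173.])] [540.90795978 151.18098408  22.        ]
cap [540.40141679 150.15730731  73.        ] port [540.87084702 148.70685592  86.        ]
stand [ 505.8975065  -216.60920436    8.        ] handle [ 505.49174273 -215.44286998   86.        ]
port tri [540.78126662 149.06954666  82.8566741 ]
```

```bash
python3 -m handwheel '[[[0.002,0.015,0],[0,0,0],255],[[0.0025,0.025,0],[0,0,0],255],[[0.0025,0.027,0],[0,0,0],255],[[0.0025,0.027,0],[0,0,0],255],[[0.0025,0.027,0],[0,0,0],255],[[0.0025,0.027,0],[0,0,0],255],[[0.0025,0.027,0],[0,0,0],255],[[0.0025,0.027,0],[0,0,0],255]]'
python3 -m handwheel '[[[0.0025,0.027,0],[0,0,0],255],[[0.0025,0.027,0],[0,0,0],255],[[0.0025,0.027,0],[0,0,0],255],[[0.0025,0.027,0],[0,0,0],255],[[0.0025,0.025,0],[0,0,0],255],[[0.003,0.02,0],[0,0,0],255],[[0.003,0.012,0],[0,0,0],255],[[0,0,0],[0,0,0],255]]'
python3 -m handwheel '[[[0,0,0],[0,0,0],255],[[0,0,0],[0,0,0],255],[[0,0,0],[0,0,0],255],[[0,0,0],[0,0,0],255]]'
```

```text
t: 5.85
eef_pos: [522.3, -13.5, 159.3]
eef_rot: [-0.0, 1.0, 0.002, -0.001]
wrist_force: [0.4, -0.2, -2.0]
gripper_width: 0.275
grip_force: 59.0
t: 6.52
eef_pos: [541.2, 153.4, 159.6]
eef_rot: [-0.001, 1.0, 0.004, -0.001]
wrist_force: [0.8, 1.2, -2.2]
gripper_width: 0.272
grip_force: 59.1
t: 6.85
eef_pos: [541.8, 148.6, 160.5]
eef_rot: [0.0, 1.0, 0.0, -0.0]
wrist_force: [0.3, -0.0, -2.8]
gripper_width: 0.274
grip_force: 59.1
```

```bash
python3 -m handwheel '[[[-0.002,0.001,-0.01],[0,0,0],255],[[0,0,-0.01],[0,0,0],255],[[0,0,0],[0,0,0],255],[[0,0,0],[0,0,0],255],[[0,0,0],[0,0,0],255]]'
python3 - <<'E'
from h import *
L=[]
for i in range(3):
    s=get_image("side");o=observe();L.append(np.r_[o["eef_pos"],o["wrist_force"]])
    t=get_image("top");o=observe();L.append(np.r_[o["eef_pos"],o["wrist_force"]])
print(np.round(L,1))
def c(i,u,v,w,h,k=5): return cv2.resize(i["color"][v:v+h,u:u+w],(w*k,h*k),interpolation=cv2.INTER_CUBIC)
cv2.imwrite("pics/c5.png",np.hstack([c(s,220,190,80,110),c(t,160,170,80,110)]))
E
```

```text
t: 7.27
eef_pos: [539.6, 151.1, 140.4]
eef_rot: [0.0, 1.0, 0.002, -0.0]
wrist_force: [-0.5, -0.4, -2.8]
gripper_width: 0.274
grip_force: 59.1
[[ 5.398e+02  1.513e+02  1.407e+02 -4.000e-01  1.000e-01 -2.300e+00]
 [ 5.399e+02  1.513e+02  1.408e+02  1.000e-01 -9.000e-01 -2.400e+00]
 [ 5.399e+02  1.513e+02  1.409e+02 -0.000e+00  1.100e+00 -2.000e+00]
 [ 5.399e+02  1.513e+02  1.409e+02  0.000e+00  3.000e-01 -2.500e+00]
 [ 5.399e+02  1.513e+02  1.409e+02 -5.000e-01 -4.000e-01 -3.100e+00]
 [ 5.398e+02  1.513e+02  1.409e+02  1.000e-01 -1.000e-01 -2.300e+00]]
```

View pics/c5.png

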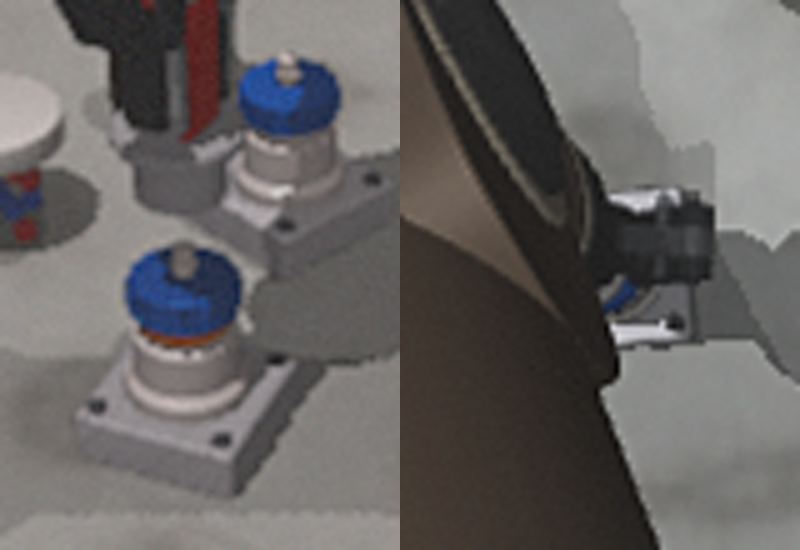

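Seen from the side the foot is a little off the port line (foot centre 178, port 183 in the crop). That agrees with the computed offset, so I shift by (-0.7,-1.4) mm and lower over the port.

```bash
python3 -m handwheel '[[[-0.0007,-0.0014,0],[0,0,0],255],[[0,0,0],[0,0,0],255],[[0,0,-0.005],[0,0,0],255],[[0,0,-0.005],[0,0,0],255],[[0,0,-0.005],[0,0,0],255],[[0,0,-0.005],[0,0,0],255],[[0,0,0],[0,0,0],255],[[0,0,0],[0,0,0],255]]'
```

```text
t: 8.23
eef_pos: [538.6, 149.8, 120.0]
eef_rot: [0.0, 1.0, 0.002, -0.001]
wrist_force: [0.1, -0.8, -2.0]
gripper_width: 0.277
grip_force: 59.1
```

```bash
python3 -m handwheel '[[[0,0,-0.001],[0,0,0],255],[[0,0,-0.001],[0,0,0],255],[[0,0,0],[0,0,0],255]]'; python3 -m handwheel '[[[0,0,-0.001],[0,0,0],255],[[0,0,0],[0,0,0],255]]'
```

```text
t: 8.48
eef_pos: [539.0, 149.8, 118.6]
eef_rot: [0.0, 1.0, 0.001, 0.0]
wrist_force: [-0.3, 0.5, -2.8]
gripper_width: 0.272
grip_force: 59.1
t: 8.65
eef_pos: [539.0, 149.8, 117.6]
eef_rot: [0.0, 1.0, 0.002, 0.0]
wrist_force: [-0.2, 0.3, -2.9]
gripper_width: 0.274
grip_force: 59.1
```

```bash
Z='[[[0,0,-0.001],[0,0,0],255],[[0,0,-0.001],[0,0,0],255],[[0,0,0],[0,0,0],255]]'; true
for i in 1; do python3 -m handwheel '[[[0,0,-0.001],[0,0,0],255],[[0,0,-0.001],[0,0,0],255],[[0,0,-0.001],[0,0,0],255],[[0,0,0],[0,0,0],255]]'; done; python3 -m handwheel '[[[0,0,-0.001],[0,0,0],255],[[0,0,-0.001],[0,0,0],255],[[0,0,0],[0,0,0],255]]'
```

```text
t: 8.98
eef_pos: [538.8, 149.7, 114.4]
eef_rot: [0.0, 1.0, 0.001, -0.0]
wrist_force: [-0.5, 0.0, -3.2]
gripper_width: 0.268
grip_force: 59.1
t: 9.23
eef_pos: [538.8, 149.8, 112.4]
eef_rot: [0.0, 1.0, 0.002, -0.0]
wrist_force: [0.2, 0.1, -2.6]
gripper_width: 0.272
grip_force: 59.1
```

```bash
python3 -m handwheel '[[[0,0,-0.001],[0,0,0],255],[[0,0,-0.001],[0,0,0],255],[[0,0,0],[0,0,0],255]]'; python3 -m handwheel '[[[0,0,-0.001],[0,0,0],255],[[0,0,-0.001],[0,0,0],255],[[0,0,0],[0,0,0],255]]'
```

```text
t: 9.48
eef_pos: [538.9, 149.8, 110.4]
eef_rot: [0.0, 1.0, 0.002, -0.0]
wrist_force: [-0.2, 0.1, -2.5]
gripper_width: 0.275
grip_force: 59.1
t: 9.73
eef_pos: [538.9, 149.7, 108.4]
eef_rot: [0.0, 1.0, 0.002, -0.0]
wrist_force: [-1.0, 0.4, -2.9]
gripper_width: 0.274
grip_force: 59.1
```

```bash
python3 -m handwheel '[[[0,0,-0.001],[0,0,0],255],[[0,0,0],[0,0,0],255]]'; python3 -m handwheel '[[[0,0,-0.001],[0,0,0],255],[[0,0,0],[0,0,0],255]]';  python3 -m handwheel '[[[0,0,-0.001],[0,0,0],255],[[0,0,0],[0,0,0],255]]'
```

```text
t: 9.9
eef_pos: [538.9, 149.8, 107.5]
eef_rot: [0.0, 1.0, 0.001, -0.0]
wrist_force: [0.2, 0.2, -2.0]
gripper_width: 0.275
grip_force: 59.1
t: 10.07
eef_pos: [538.9, 149.8, 106.4]
eef_rot: [0.0, 1.0, 0.002, -0.0]
wrist_force: [0.6, -0.3, -2.1]
gripper_width: 0.274
grip_force: 59.1
t: 10.23
eef_pos: [539.1, 149.9, 105.7]
eef_rot: [-0.0, 1.0, 0.002, 0.0]
wrist_force: [-0.4, -0.8, -0.4]
gripper_width: 0.275
grip_force: 59.3
```

Contact (force rising from -2.4). Continuing in small steps.

```bash
python3 -m handwheel '[[[0,0,-0.001],[0,0,0],255],[[0,0,0],[0,0,0],255]]'; python3 -m handwheel '[[[0,0,-0.001],[0,0,0],255],[[0,0,0],[0,0,0],255]]'
```

```text
t: 10.4
eef_pos: [539.1, 150.2, 104.7]
eef_rot: [-0.0, 1.0, 0.002, 0.0]
wrist_force: [-0.1, 0.7, 0.2]
gripper_width: 0.275
grip_force: 59.4
t: 10.57
eef_pos: [539.2, 150.2, 103.9]
eef_rot: [-0.0, 1.0, 0.002, 0.0]
wrist_force: [-1.1, 1.2, 3.0]
gripper_width: 0.273
grip_force: 59.5
```

```bash
python3 -m handwheel '[[[0,0,-0.001],[0,0,0],255],[[0,0,0],[0,0,0],255]]'; python3 -m handwheel '[[[0,0,-0.001],[0,0,0],255],[[0,0,0],[0,0,0],255]]'
```

```text
t: 10.73
eef_pos: [539.4, 150.2, 102.9]
eef_rot: [-0.0, 1.0, 0.002, 0.001]
wrist_force: [0.7, 1.8, 2.9]
gripper_width: 0.273
grip_force: 59.7
t: 10.9
eef_pos: [539.4, 150.1, 101.7]
eef_rot: [-0.0, 1.0, 0.002, 0.0]
wrist_force: [0.4, 2.5, 2.2]
gripper_width: 0.275
grip_force: 59.7
```

```bash
python3 -m handwheel '[[[0,0,-0.001],[0,0,0],255],[[0,0,0],[0,0,0],255]]'; python3 -m handwheel '[[[0,0,-0.0005],[0,0,0],255],[[0,0,0],[0,0,0],255]]'
```

```text
t: 11.07
eef_pos: [538.8, 149.5, 100.2]
eef_rot: [0.0, 1.0, 0.001, -0.0]
wrist_force: [-0.0, 0.4, -1.7]
gripper_width: 0.276
grip_force: 59.1
t: 11.23
eef_pos: [538.2, 149.0, 99.3]
eef_rot: [0.001, 1.0, 0.001, -0.001]
wrist_force: [0.7, -0.6, -2.8]
gripper_width: 0.271
grip_force: 59.0
```

```bash
python3 -m handwheel '[[[0,0,-0.0005],[0,0,0],255],[[0,0,0],[0,0,0],255]]'; python3 -m handwheel '[[[0,0,-0.0005],[0,0,0],255],[[0,0,0],[0,0,0],255]]'
```

```text
t: 11.4
eef_pos: [538.4, 149.2, 99.2]
eef_rot: [0.0, 1.0, 0.001, -0.001]
wrist_force: [-0.2, -0.7, -1.3]
gripper_width: 0.273
grip_force: 59.2
t: 11.57
eef_pos: [538.7, 149.5, 99.0]
eef_rot: [0.0, 1.0, 0.001, -0.0]
wrist_force: [-2.2, -1.1, 0.5]
gripper_width: 0.272
grip_force: 59.4
```

It snapped down. Now building up to 15 N on the stop; the reading should be about 12.5 given the -2.4 baseline.

```bash
python3 -m handwheel '[[[0,0,-0.0005],[0,0,0],255],[[0,0,0],[0,0,0],255]]'; python3 -m handwheel '[[[0,0,-0.0005],[0,0,0],255],[[0,0,0],[0,0,0],255]]'; python3 -m handwheel '[[[0,0,-0.0005],[0,0,0],255],[[0,0,0],[0,0,0],255]]'
```

```text
t: 11.73
eef_pos: [538.9, 149.6, 98.8]
eef_rot: [0.0, 1.0, 0.001, -0.0]
wrist_force: [-1.8, -1.3, 3.4]
gripper_width: 0.277
grip_force: 59.7
t: 11.9
eef_pos: [539.0, 149.6, 98.6]
eef_rot: [0.0, 1.0, 0.001, 0.0]
wrist_force: [-2.5, -2.2, 6.5]
gripper_width: 0.274
grip_force: 60.2
t: 12.07
eef_pos: [539.0, 149.7, 98.4]
eef_rot: [0.0, 1.0, 0.001, 0.0]
wrist_force: [-3.8, -1.7, 9.5]
gripper_width: 0.275
grip_force: 60.5
```

```bash
python3 -m handwheel '[[[0,0,-0.0005],[0,0,0],255],[[0,0,0],[0,0,0],255],[[0,0,0],[0,0,0],255],[[0,0,0],[0,0,0],255]]'
```

```text
t: 12.4
eef_pos: [539.0, 149.7, 98.1]
eef_rot: [0.0, 1.0, 0.001, 0.0]
wrist_force: [-4.4, -2.1, 10.8]
gripper_width: 0.278
grip_force: 60.9
```

```bash
python3 -m handwheel '[[[0,0,-0.0003],[0,0,0],255],[[0,0,0],[0,0,0],255],[[0,0,0],[0,0,0],255],[[0,0,0],[0,0,0],255]]'; python3 - <<'E'
from h import *
L=[]
for i in range(6): s=get_image("side");L.append(observe()["wrist_force"][2])
print(np.round(L,1),observe()["torque"])
E
```

```text
t: 12.73
eef_pos: [539.1, 149.7, 98.0]
eef_rot: [0.0, 1.0, 0.001, 0.0]
wrist_force: [-5.6, -2.9, 13.0]
gripper_width: 0.275
grip_force: 61.0
[13.2 12.8 12.  13.1 13.3 12.3] [-0.72541839  1.34137613  0.03567469]
```

That is 15.2 N net. Holding it.

```bash
python3 -m handwheel '[[[0,0,0],[0,0,0],255],[[0,0,0],[0,0,0],255],[[0,0,0],[0,0,0],255],[[0,0,0],[0,0,0],255],[[0,0,0],[0,0,0],255],[[0,0,0],[0,0,0],255],[[0,0,0],[0,0,0],255],[[0,0,0],[0,0,0],255]]'; python3 -m handwheel '[[[0,0,0],[0,0,0],255],[[0,0,0],[0,0,0],255],[[0,0,0],[0,0,0],255],[[0,0,0],[0,0,0],255],[[0,0,0],[0,0,0],255],[[0,0,0],[0,0,0],255],[[0,0,0],[0,0,0],255],[[0,0,0],[0,0,0],255]]'
```

```text
t: 13.7
eef_pos: [539.1, 149.7, 98.0]
eef_rot: [0.0, 1.0, 0.001, 0.0]
wrist_force: [-5.1, -2.6, 12.4]
gripper_width: 0.273
grip_force: 61.0
t: 14.37
eef_pos: [539.1, 149.7, 98.0]
eef_rot: [0.0, 1.0, 0.001, 0.0]
wrist_force: [-4.2, -3.3, 13.1]
gripper_width: 0.273
grip_force: 61.0
```

```bash
python3 -m handwheel '[[[0,0,0.001],[0,0,0],255],[[0,0,0.002],[0,0,0],255],[[0,0,0.004],[0,0,0],255],[[0,0,0.008],[0,0,0],255],[[0,0,0.01],[0,0,0],255],[[0,0,0.015],[0,0,0],255],[[0,0,0.015],[0,0,0],255],[[0,0,0.01],[0,0,0],255]]'
python3 -m handwheel '[[[0,0,0],[0,0,0],255],[[0,0,0],[0,0,0],255],[[0,0,0],[0,0,0],255],[[0,0,0],[0,0,0],255]]'
python3 - <<'E'
from h import *
s=get_image("side")
def c(i,u,v,w,h,k=5): return cv2.resize(i["color"][v:v+h,u:u+w],(w*k,h*k),interpolation=cv2.INTER_CUBIC)
cv2.imwrite("pics/c6.png",c(s,215,170,100,120))
E
```

```text
t: 15.03
eef_pos: [539.7, 150.2, 164.0]
eef_rot: [-0.0, 1.0, 0.002, 0.001]
wrist_force: [-0.2, -1.3, -1.7]
gripper_width: 0.271
grip_force: 59.0
t: 15.37
eef_pos: [538.4, 149.6, 160.9]
eef_rot: [0.0, 1.0, 0.001, -0.001]
wrist_force: [-0.3, -0.2, -2.6]
gripper_width: 0.273
grip_force: 59.0
```

View pics/c6.png

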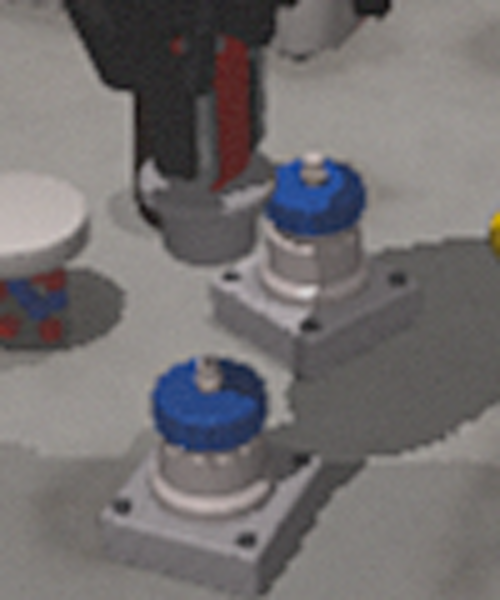

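The cap is home and level at crop (210,403) with no orange showing, and the tool is still upright in the grip. Returning to the stand.

```bash
python3 -m handwheel '[[[-0.002,-0.015,0],[0,0,0],255],[[-0.0025,-0.025,0],[0,0,0],255],[[-0.0025,-0.027,0],[0,0,0],255],[[-0.0025,-0.027,0],[0,0,0],255],[[-0.0025,-0.027,0],[0,0,0],255],[[-0.0025,-0.027,0],[0,0,0],255],[[-0.0025,-0.027,0],[0,0,0],255],[[-0.0025,-0.027,0],[0,0,0],255]]'
python3 -m handwheel '[[[-0.0025,-0.027,0],[0,0,0],255],[[-0.0025,-0.027,0],[0,0,0],255],[[-0.0025,-0.027,0],[0,0,0],255],[[-0.0025,-0.027,0],[0,0,0],255],[[-0.0025,-0.025,0],[0,0,0],255],[[-0.003,-0.02,0],[0,0,0],255],[[-0.003,-0.0115,0],[0,0,0],255],[[0,0,0],[0,0,0],255]]'
python3 -m handwheel '[[[0,0,-0.02],[0,0,0],255],[[0,0,-0.03],[0,0,0],255],[[0,0,-0.03],[0,0,0],255],[[0,0,-0.01],[0,0,0],255],[[0,0,0],[0,0,0],255],[[0,0,0],[0,0,0],255],[[0,0,0],[0,0,0],255],[[0,0,0],[0,0,0],255]]'
```

```text
t: 16.08
eef_pos: [518.9, -53.5, 161.3]
eef_rot: [-0.0, 1.0, 0.002, -0.0]
wrist_force: [0.3, -0.1, -2.1]
gripper_width: 0.274
grip_force: 59.1
t: 16.75
eef_pos: [499.7, -219.6, 161.2]
eef_rot: [0.0, 1.0, -0.001, -0.001]
wrist_force: [-0.1, -0.7, -3.2]
gripper_width: 0.274
grip_force: 59.2
t: 17.42
eef_pos: [502.3, -216.8, 73.6]
eef_rot: [0.001, 1.0, 0.002, 0.001]
wrist_force: [-1.0, 0.0, -2.0]
gripper_width: 0.269
grip_force: 59.0
```

```bash
python3 -m handwheel '[[[0.001,0,-0.005],[0,0,0],255],[[0,0,-0.005],[0,0,0],255],[[0,0,0],[0,0,0],255],[[0,0,0],[0,0,0],255],[[0,0,0],[0,0,0],255]]'
```

```text
t: 17.83
eef_pos: [501.9, -216.7, 61.8]
eef_rot: [-0.0, 1.0, 0.001, -0.0]
wrist_force: [0.4, -0.1, -1.9]
gripper_width: 0.272
grip_force: 59.0
```

```bash
python3 -m handwheel '[[[0.002,0,0],[0,0,0],255],[[0,0,-0.005],[0,0,0],255],[[0,0,-0.005],[0,0,0],255],[[0,0,-0.003],[0,0,0],255],[[0,0,0],[0,0,0],255],[[0,0,0],[0,0,0],255]]'
```

```text
t: 18.33
eef_pos: [503.6, -216.6, 48.3]
eef_rot: [-0.0, 1.0, 0.002, -0.0]
wrist_force: [0.5, -0.8, -1.7]
gripper_width: 0.279
grip_force: 59.0
```

```bash
python3 -m handwheel '[[[0,0,-0.002],[0,0,0],255],[[0,0,-0.002],[0,0,0],255],[[0,0,-0.001],[0,0,0],255],[[0,0,0],[0,0,0],255],[[0,0,0],[0,0,0],255]]'
```

```text
t: 18.75
eef_pos: [503.9, -216.7, 43.8]
eef_rot: [0.0, 1.0, 0.002, -0.0]
wrist_force: [0.1, -0.0, -2.6]
gripper_width: 0.277
grip_force: 59.0
```

No contact at the pin, so the bore is over it. Contact with the disc is expected at a TCP height of about 41.

```bash
python3 -m handwheel '[[[0,0,-0.001],[0,0,0],255],[[0,0,-0.001],[0,0,0],255],[[0,0,0],[0,0,0],255],[[0,0,0],[0,0,0],255]]'; python3 -m handwheel '[[[0,0,-0.0005],[0,0,0],255],[[0,0,-0.0005],[0,0,0],255],[[0,0,0],[0,0,0],255],[[0,0,0],[0,0,0],255]]'
```

```text
t: 19.08
eef_pos: [503.9, -216.7, 41.8]
eef_rot: [0.0, 1.0, 0.002, -0.0]
wrist_force: [-1.5, -0.1, -2.3]
gripper_width: 0.273
grip_force: 59.0
t: 19.42
eef_pos: [504.0, -216.7, 40.9]
eef_rot: [0.0, 1.0, 0.001, 0.0]
wrist_force: [0.3, 0.4, -1.2]
gripper_width: 0.276
grip_force: 59.3
```

Touching the disc. One small settle, then open slowly.

```bash
python3 -m handwheel '[[[0,0,-0.0004],[0,0,0],255],[[0,0,0],[0,0,0],255],[[0,0,0],[0,0,0],170],[[0,0,0],[0,0,0],150],[[0,0,0],[0,0,0],120],[[0,0,0],[0,0,0],60],[[0,0,0],[0,0,0],0],[[0,0,0],[0,0,0],0]]'; python3 -m handwheel '[[[0,0,0],[0,0,0],0],[[0,0,0],[0,0,0],0],[[0,0,0],[0,0,0],0],[[0,0,0],[0,0,0],0]]'
```

```text
t: 20.08
eef_pos: [504.0, -216.7, 40.4]
eef_rot: [0.0, 1.0, 0.002, 0.0]
wrist_force: [-0.6, -0.0, -0.5]
gripper_width: 0.926
grip_force: 0.0
t: 20.42
eef_pos: [504.0, -216.7, 40.4]
eef_rot: [0.0, 1.0, 0.002, -0.0]
wrist_force: [0.3, -0.2, 0.5]
gripper_width: 1.0
grip_force: 0.0
```

```bash
python3 -m handwheel '[[[0,0,0.005],[0,0,0],0],[[0,0,0.01],[0,0,0],0],[[0,0,0.02],[0,0,0],0],[[0,0,0.03],[0,0,0],0],[[0,0,0.03],[0,0,0],0],[[0,0,0.03],[0,0,0],0],[[0,0,0.02],[0,0,0],0],[[0,0,0.02],[0,0,0],0]]'; python3 -m handwheel '[[[-0.02,-0.02,0],[0,0,0],0],[[-0.025,-0.025,0],[0,0,0],0],[[-0.025,-0.025,0],[0,0,0],0],[[-0.025,-0.025,0],[0,0,0],0],[[-0.02,-0.02,0],[0,0,0],0],[[0,0,0],[0,0,0],0],[[0,0,0],[0,0,0],0],[[0,0,0],[0,0,0],0]]'
python3 - <<'E'
from h import *
s=get_image("side");t=get_image("top")
def c(i,u,v,w,h,k=5): return cv2.resize(i["color"][v:v+h,u:u+w],(w*k,h*k),interpolation=cv2.INTER_CUBIC)
cv2.imwrite("pics/c7.png",np.hstack([c(s,320,140,65,75),c(t,350,208,65,75)]))
E
```

```text
t: 21.08
eef_pos: [504.3, -216.8, 208.4]
eef_rot: [0.0, 1.0, 0.002, 0.001]
wrist_force: [0.1, 0.4, -0.6]
gripper_width: 1.0
grip_force: 0.0
t: 21.75
eef_pos: [389.5, -331.3, 206.2]
eef_rot: [0.0, 1.0, 0.002, 0.001]
wrist_force: [0.9, 1.9, -0.3]
gripper_width: 1.002
grip_force: 0.0
```

View pics/c7.png

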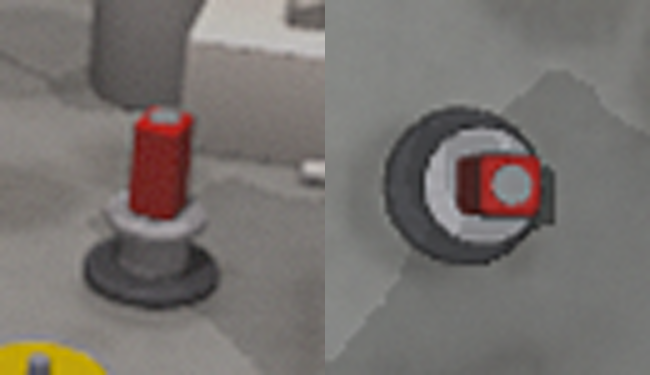

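The tool stands upright and flat on its dark stand (side crop handle (162,160), top crop (510,185)), and the arm is clear. Handing in.

```bash
python3 -c "
from cell import *
print(finish_job())"
```

```text
the job is handed in; nothing more can be done
None
```

The job is handed in at about 22 s: the cap snapped home and looks level with no orange showing, it was held at about 15 N (by the wrist reading) for over a second with every reading under 20 N, and the seating tool is back upright on its dark stand with the arm clear.

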